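Complete the mesh-basket carrier and hold it level above its six-well plate

ROBOT

A 7-joint arm with a two-finger parallel gripper is mounted at the origin on the work surface. World frame = base frame: x ahead of the robot, y to its left, z up, the work surface at z = 0. Lengths are in m, angles in rad, forces in N, time in s.
With the tool pointing down it reaches from about 0.35 to 0.9 m from the base axis. Payload 8.1 kg.
Tool frame: the origin (TCP) lies midway between the tips of the shut fingers; the grasp point (between the pads) lies 19 mm behind it; z points along the fingers, y is the line along which they close (so a half turn about z gives the same grasp; the last joint's range is limited). The gripper opens to 92 mm and grips with 3 to 60 N. Pads are 19 mm wide; open, the fingers measure 130 mm over their backs; the gripper's body (75 mm by 190 mm) begins 47 mm behind the grasp point.
Start: joints at [1.138, 0.434, 0.025, 1.573, -0.012, 1.134, -0.075], TCP at [0.202, -0.591, 0.201] pointing down, gripper open.
Joint ranges: [-2.62, 2.62], [-0.44, 2.09], [-1.27, 1.32], [0.08, 2.57], [-1.32, 4.46], [0.12, 2], [-2.74, 2.74]. Speed limits (rad/s): [2.22, 2.22, 3.01, 3.01, 3.14, 3.14, 3.14].

INTERFACE

Orientations are given as a rotation vector (axis times angle).
In Python, from cell import arm gives the robot as it stands.
- The arm moves only by the tool carry_out, never from a script. Its arguments are lists of equal length, an entry for each row: "claw": the finger opening in cm, from 0 to 9.18; "delta_pos": the shift along the tool's x, y, z in cm, a list of three; "angular": the turn, a rotation vector about the tool's x, y, z in rad, a list of three. In form: {"claw": [claw, ...], "delta_pos": [[dx, dy, dz], ...], "angular": [[ax, ay, az], ...]}. A call has 1 to 20 rows; each row shifts and turns the commanded pose from where the row before left it, along the tool's axes as they then stand; what a row does not reach is not made up. A row lasts 1/10 s, in which the tool goes at most 50 mm and 8.59 degrees, less where a joint would pass 70% of its speed; a pose out of reach is approached as far as the arm can. A call with a gripper value outside its range is refused whole. The fingers move at their own pace and stop on an object; "force" is the grip in N (left out, the last holds). Time passes only in rows, so rows that do not move let the fingers close. It gives the time, the measured TCP pose, the force, the opening and the grip force at its end, in the units of the state.
- arm.observe(): the state, without advancing time (a new reading comes with each control period).
- arm.get_image(name): name is "scene" or "top" or "wrist"; returns a dict with "frame" (400x640x3 uint8, red, green, blue), "mtx" (3x3 intrinsics, pixels), "T" (4x4, takes a point from camera to world coordinates). Camera axes: x right, y down, z forward; pixel columns grow to the right and rows downward; lengths in m; the calibration is good to about 2 mm. A picture is of the moment at which its call begins. There is no depth.
- arm.sign_off(): hands the job in; it is judged then, once.
Trained networks look in a picture, given as the dict that the camera call returned (one of the last four; its "shot" number tells which), for a name from the list of things; names that differ only in an ending like _2 or _b are one class to them, and where a whole thing is asked for, a point or a joint stands for the part that bears it (a point fixed in the world has none). Each returns a list of dicts, best first, with "conf" (0 to 1); they miss things now and then, are a little off and sometimes report something else, mostly with a low value. They report only what shows in the picture. A call takes as long as a camera call. They do not tell look-alikes from the thing itself.
- arm.look_for(label, picture): "centre" ([column, row] as shares, 0 to 1, of the picture: columns of its width, rows of its height, amid what is visible of it).
- arm.trace(label, picture): "region" (400x640 bool, what is visible of it) and "centre" ([column, row] as shares, 0 to 1, of the picture: columns of its width, rows of its height, amid what is visible of it).
- arm.place_of(label, picture): "centre" ([column, row] as shares, 0 to 1, of the picture: columns of its width, rows of its height: a listed point, or the origin of a listed thing).
The state is a dict: "clock": time; "joints": joint angles; "dq": joint speeds; "joint_efforts": joint torques, N m; "position": TCP position; "ee_rot": TCP orientation; "force": force on the tool from outside, world axes, zero at the start; "ft_torque": the same for the moment, N m; "width": opening from 0.0 (shut) to 1.0 (fully open); "gripper_force": force on a finger pad.
Only numpy, scipy, OpenCV 4.12 (cv2) and the standard library are available. Lean on these libraries where they do the work, as an engineer would, in place of code of your own. Each camera call takes 0.05 s, during which the arm holds its last target. There are 200 camera calls.

TASK

One hole of the basket carrier on the six-well plate is still empty: find which of the three loose mesh baskets on the bench fits it, drop that one in until its rim rests on the carrier, let go of it, and leave the other two on the bench. Then take the full carrier by its handle, lift it straight up off the plate without tipping it, and hold it steady and level about 8 cm above the plate, with all six baskets seated, so that a colleague can swap in the fresh plate underneath: finish while still holding it there. Do not push the other things on the bench about.

Things in the scene. Friction and masses are not known exactly. Their poses are not given: they have to be found in the camera images.
- light_base: Transmitted-light base of the stereo microscope (the microscope itself is swung aside): a white slab 280 x 230 mm and 45 mm high with a flat glass window on top, fixed to the bench. Origin at the centre of its underside on the bench; x and y along its sides. The plate stands on it.
- plate: Clear six-well plate, 128 x 86 mm at the foot and 20 mm high, fixed on the glass of the light base. Origin at the centre of its underside (45 mm above the bench), x along its long side, z up. (A second, fresh plate lies to the left of the light base: it plays no part and stays there.)
- carrier: Grey carrier lying loose on the plate, 110 g empty: deck 130 x 88 x 4 mm with six 26 mm through holes (x = -39, 0, 39; y = -19.5, 19.5 mm) and a 6 mm skirt that hangs over the plate's edge with 1.5 mm of play. Origin: centre of the deck's underside, at the plate's top; x along its long side, z up. Seated rims stand 7 mm above the deck, bodies hang 13 mm below it.
- carrier_grip (a point): Middle of the carrier's handle: a flat-sided grey bar 58 mm long (carrier x), 12 mm wide (carrier y) and 12 mm high, carried by two round 8 mm uprights at carrier x = -22 and 22 mm. This point is the bar's centre, on the carrier's centre line, 44 mm above the deck's underside (40 mm above the deck's top). Axes as the carrier.
- empty_hole (a point): Centre of the carrier's empty hole, 26 mm in diameter, at the deck's top face; at the carrier's (39, 19.5, 4) mm, a corner hole. Axes as the carrier. A basket seated in it has its origin 17 mm below this point.
- basket_narrow: Loose frosted-white mesh-bottomed basket, 24 mm tall, standing mouth up on the bench: round body 19 mm in diameter, 17 mm high, foot chamfered 1.5 mm; above it a straight-sided rim 23.5 mm in diameter, 7 mm high. Origin: centre of its underside, z towards the mouth. Its rim is narrower than the carrier's hole, so that it falls through. 11 g. The three baskets change places between runs.
- basket_middle: Loose frosted-white mesh-bottomed basket, 24 mm tall, standing mouth up on the bench: round body 24 mm in diameter, 17 mm high, foot chamfered 1.5 mm; above it a straight-sided rim 32 mm in diameter, 7 mm high. Origin: centre of its underside, z towards the mouth. The one that fits: the body enters the hole with 1 mm of play all round. 14 g. The three baskets change places between runs.
- basket_wide: Loose frosted-white mesh-bottomed basket, 24 mm tall, standing mouth up on the bench: round body 34 mm in diameter, 17 mm high, foot chamfered 1.5 mm; above it a straight-sided rim 42 mm in diameter, 7 mm high. Origin: centre of its underside, z towards the mouth. Its body is wider than the carrier's hole and does not enter. 20 g. The three baskets change places between runs.
- petri_dish: Bystander: closed clear Petri dish, 60 mm in diameter and 15 mm high, loose on the bench near the baskets. Origin at the centre of its underside.
- marker: Bystander: white marker pen with a red cap lying on the bench, 125 mm long, 17 mm thick. Origin at its middle on the bench, x along the pen.
- forceps: Bystander: steel forceps lying on the bench, 140 mm long, 20 mm wide, 9 mm high. Origin at the bench about the middle, x along them towards the points.
- tube_rack: Bystander: small orange microtube rack with tubes, 100 x 55 mm and 50 mm high, loose on the bench. Origin at the centre of its underside.
- seated_1: Basket of the middle size (body 24 mm, rim 32 mm, 24 mm tall) already seated, loose, in the carrier's hole at carrier (-39, -19.5) mm. Origin at the centre of its underside, 13 mm below the deck's underside when seated.
- seated_2: Basket of the middle size (body 24 mm, rim 32 mm, 24 mm tall) already seated, loose, in the carrier's hole at carrier (-39, 19.5) mm. Origin at the centre of its underside, 13 mm below the deck's underside when seated.
- seated_3: Basket of the middle size (body 24 mm, rim 32 mm, 24 mm tall) already seated, loose, in the carrier's hole at carrier (0, -19.5) mm. Origin at the centre of its underside, 13 mm below the deck's underside when seated.
- seated_4: Basket of the middle size (body 24 mm, rim 32 mm, 24 mm tall) already seated, loose, in the carrier's hole at carrier (0, 19.5) mm. Origin at the centre of its underside, 13 mm below the deck's underside when seated.
- seated_5: Basket of the middle size (body 24 mm, rim 32 mm, 24 mm tall) already seated, loose, in the carrier's hole at carrier (39, -19.5) mm. Origin at the centre of its underside, 13 mm below the deck's underside when seated.
Things that resemble listed ones, but are neither listed nor needed, are in the scene too. Leave any blue or orange look-alike of the basket_middle alone.

How it is judged:
By the outcome, as a careful person would: the job done as asked, in the order asked, and still so for the second after the job is handed in, while the arm keeps its last pose, push and grip.
It also fails if it takes over 51 s, if anything falls off the work surface, if the arm or the gripper's body presses on something with over 40 N, if the wrist force passes 120 N, or if a joint passes its speed limit or range.

## Working session

There is one attempt and no reset: what is moved stays moved. The work goes in short steps, Python scripts to look and compute and a tool call to move; the robot and the scene stay as the last step left them, time stands still between calls to the robot, and variables do not carry over. Pictures are saved under pics/ and viewed, at most 10 in all, crops included, and the job is handed in when it is done.

Besides the shell and the picture viewer there is one more tool, called after "Request:" in YAML: its name, and indented under it one key for each argument. carry_out: Moves the arm, as the interface text tells. Its arguments: {"type":"object","properties":{"claw":{"type":"array","items":{"type":"number"}},"delta_pos":{"type":"array","items":{"type":"array","items":{"type":"number"}}},"angular":{"type":"array","items":{"type":"array","items":{"type":"number"}}},"force":{"type":"number"}},"required":["claw","delta_pos","angular"]}

```bash
mkdir -p pics
cat > h.py <<'E'
import numpy as np, cv2
from cell import arm
from scipy.spatial.transform import Rotation as R
def save(p,n,crop=None,s=1):
    f=p["frame"][:,:,::-1]
    if crop: f=f[crop[1]:crop[3],crop[0]:crop[2]]
    cv2.imwrite("pics/"+n,cv2.resize(f,None,fx=s,fy=s,interpolation=cv2.INTER_CUBIC))
def ray(p,uv,z):
    d=p["T"][:3,:3]@np.linalg.solve(p["mtx"],[uv[0],uv[1],1]); o=p["T"][:3,3]
    return o+d*(z-o[2])/d[2]
def proj(p,X):
    c=p["T"][:3,:3].T@(np.array(X)-p["T"][:3,3]); q=p["mtx"]@c; return q[:2]/q[2]
def px(c): return np.array(c)*[640,400]
E
python3 - <<'E'
from h import *
s=arm.observe(); print(s["position"],s["ee_rot"],s["width"])
for n in ["top","scene"]:
    p=arm.get_image(n); save(p,n+"0.png")
    print(n,p["T"][:3,3].round(3))
    for l,z in [("carrier",.065),("carrier_grip",.109),("empty_hole",.069),("basket_narrow",0),("basket_middle",0),("basket_wide",0),("petri_dish",0),("tube_rack",0),("plate",.045),("light_base",0),("marker",0),("forceps",0)]:
        for d in arm.place_of(l,p)[:5]: print(l,round(d["conf"],2),px(d["centre"]).round(1),ray(p,px(d["centre"]),z).round(4))
E
```

```text
[ 0.20217081 -0.59082009  0.20024113] [-3.09749435e+00 -5.15315946e-01  6.31741173e-04] 0.9963252561519409
top [ 0.313 -0.107  1.075]
carrier 0.62 [169.1 220. ] [0.5488 0.177  0.065 ]
carrier_grip 0.75 [169.1 220.2] [0.5381 0.1647 0.109 ]
carrier_grip 0.59 [164.9 213.4] [0.5541 0.1715 0.109 ]
empty_hole 0.72 [160.1 204. ] [0.5868 0.1909 0.069 ]
empty_hole 0.31 [323.  180.9] [ 0.5733 -0.1695  0.069 ]
basket_narrow 0.62 [321.  184.6] [ 0.5832 -0.1676  0.    ]
basket_middle 0.52 [387.1 184.9] [ 0.5542 -0.3205  0.    ]
basket_middle 0.52 [398.7 211. ] [ 0.4879 -0.334   0.    ]
basket_middle 0.46 [359.6 211.1] [ 0.5043 -0.2443  0.    ]
basket_wide 0.54 [313.3 225.4] [ 0.4906 -0.132   0.    ]
petri_dish 0.67 [182.6 216.5] [0.5664 0.1634 0.    ]
petri_dish 0.65 [371.6 243.2] [ 0.4255 -0.2564  0.    ]
tube_rack 0.64 [424.2 136.9] [ 0.6545 -0.4335  0.    ]
plate 0.52 [165.5 237.8] [0.5151 0.1952 0.045 ]
light_base 0.63 [163.5 214. ] [0.5804 0.2064 0.    ]
marker 0.86 [370.4 147. ] [ 0.6531 -0.3009  0.    ]
forceps 0.69 [430.9 211.1] [ 0.4741 -0.4076  0.    ]
scene [ 1.081 -0.006  0.73 ]
carri
[... 227 characters left out ...]
[455.4 255.2] [0.5075 0.165  0.    ]
basket_narrow 0.55 [303.7 256.3] [ 0.5796 -0.166   0.    ]
basket_middle 0.67 [245.2 213.7] [ 0.4843 -0.3389  0.    ]
basket_middle 0.49 [243.9 235.8] [ 0.5511 -0.3182  0.    ]
basket_middle 0.42 [320.9 200.8] [ 0.4038 -0.165   0.    ]
basket_wide 0.71 [325.  226.4] [ 0.4844 -0.1373  0.    ]
petri_dish 0.75 [284.8 203.3] [ 0.4305 -0.2525  0.    ]
petri_dish 0.62 [217.6 206.5] [ 0.4751 -0.4156  0.    ]
tube_rack 0.85 [179.8 264.4] [ 0.6571 -0.4305  0.    ]
plate 0.57 [464.5 257.8] [0.5458 0.1729 0.045 ]
light_base 0.84 [465.8 274.9] [0.5558 0.1862 0.    ]
forceps 0.65 [220.2 207.2] [ 0.4761 -0.4082  0.    ]
forceps 0.49 [453.4 243.4] [0.4746 0.1608 0.    ]
```

View pics/top0.png

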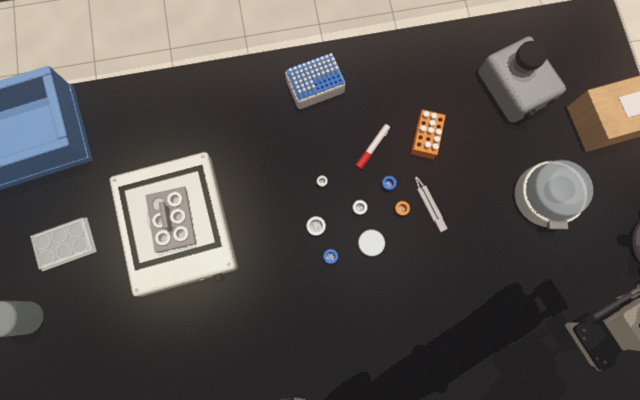

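View pics/scene0.png

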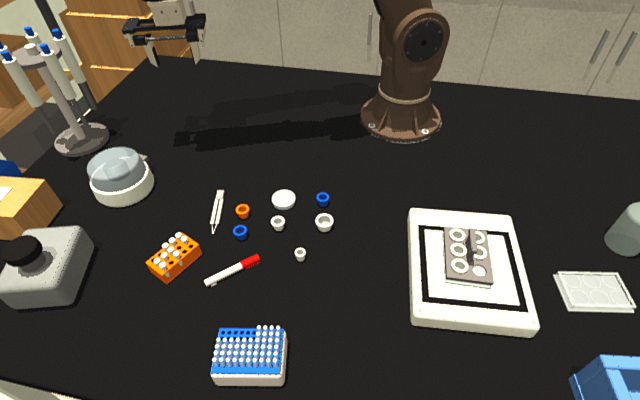

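Scene: white candidates in top view are narrow (321,181), middle (360,208) and wide (316,226). Look-alikes are blue (389,183), blue (330,256) and orange (402,208), plus the seated baskets in the carrier. My choice is white (360,208), of medium size, with its empty-hole target at about (160,204). In the scene view that basket is at (278,223), and the empty corner hole is at (479,271).

Run:
```python
from h import *
s=arm.observe(); M=R.from_rotvec(s["ee_rot"]).as_matrix(); print(M.round(4))
p=arm.get_image("scene"); save(p,"crop1.png",(200,170,520,300),2.4)
for l in ["basket_narrow","basket_middle","basket_wide"]:
    for d in arm.trace(l,p)[:4]:
        r=d["region"]; c=px(d["centre"]); ys,xs=np.where(r)
        a=ray(p,(xs.min(),c[1]),.02);b=ray(p,(xs.max()+1,c[1]),.02)
        print(l,round(d["conf"],2),c.round(1),"width mm",(np.linalg.norm(a-b)*1e3).round(1),p["frame"][r].mean(0).round())
tgt=np.array([.504,-.244,.15]); print(M.T@(tgt-s["position"])*100)
w=arm.get_image("wrist"); print((M.T@(w["T"][:3,3]-s["position"])).round(3),(M.T@w["T"][:3,:3]).round(2),w["mtx"])
```

```text
[[ 0.9461  0.3238 -0.    ]
 [ 0.3238 -0.9461 -0.    ]
 [-0.      0.     -1.    ]]
basket_narrow 0.49 [471.9 258.5] width mm 113.3 [174. 164. 151.]
basket_narrow 0.47 [301.8 253.6] width mm 19.8 [207. 203. 188.]
basket_middle 0.74 [481.6 256.4] width mm 27.9 [214. 211. 198.]
basket_middle 0.65 [239.9 229.6] width mm 32.6 [ 27.  76. 161.]
basket_middle 0.62 [319.9 200.6] width mm 32.1 [ 27.  76. 162.]
basket_middle 0.56 [242.7 209. ] width mm 29.3 [213. 113.   4.]
basket_wide 0.69 [325.7 221.5] width mm 42.3 [207. 203. 190.]
basket_wide 0.29 [456.9 236.2] width mm 33.6 [219. 216. 203.]
[ 39.78202169 -23.0953699    5.10477634]
[ 0.076  0.001 -0.184] [[ 0.   -0.96 -0.28]
 [ 1.    0.    0.  ]
 [-0.   -0.28  0.96]] [[329.93910777   0.         319.7417799 ]
 [  0.         329.93910777 196.21198078]
 [  0.           0.           1.        ]]
```

View pics/crop1.png

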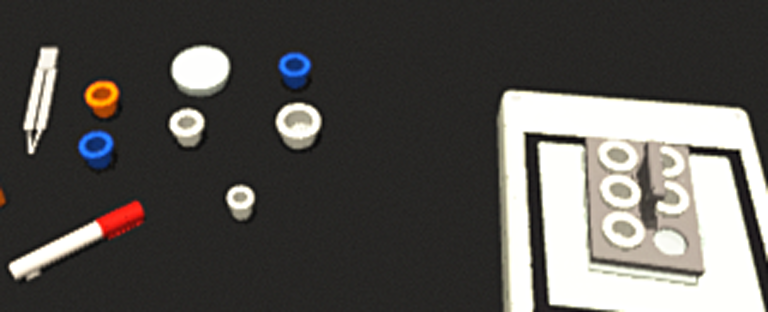

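The crop confirms it: the white mid-size basket is at crop (187,126), between narrow (240,200) and wide (298,125). The empty hole is the corner disc at (670,242).

Request:
carry_out:
  claw: [5.5,5.5,5.5,5.5,5.5,5.5,5.5,5.5,5.5,5.5,5.5,5.5,5.5,5.5,5.5,5.5,5.5,5.5]
  delta_pos:
    - [2.5,-1.44,0.3]
    - [2.5,-1.44,0.3]
    - [2.5,-1.44,0.3]
    - [2.5,-1.44,0.3]
    - [2.5,-1.44,0.3]
    - [2.5,-1.44,0.3]
    - [2.5,-1.44,0.3]
    - [2.5,-1.44,0.3]
    - [2.5,-1.44,0.3]
    - [2.5,-1.44,0.3]
    - [2.5,-1.44,0.3]
    - [2.5,-1.44,0.3]
    - [2.5,-1.44,0.3]
    - [2.5,-1.44,0.3]
    - [2.5,-1.44,0.3]
    - [2.3,-1.44,0.3]
    - [0,0,0]
    - [0,0,0]
  angular:
    - [0,0,0]
    - [0,0,0]
    - [0,0,0]
    - [0,0,0]
    - [0,0,0]
    - [0,0,0]
    - [0,0,0]
    - [0,0,0]
    - [0,0,0]
    - [0,0,0]
    - [0,0,0]
    - [0,0,0]
    - [0,0,0]
    - [0,0,0]
    - [0,0,0]
    - [0,0,0]
    - [0,0,0]
    - [0,0,0]

```text
clock: 3.35
position: [0.5045, -0.2441, 0.1529]
ee_rot: [3.099, 0.518, -0.0]
force: [-0.2, -0.7, -0.4]
width: 0.601
gripper_force: 0.0
```

```bash
cat >> h.py <<'E'
def white_rim(p,guess,r,z,lo=120):
    """Fit centre of a white thing's blob near world guess: returns world bbox centre/width at height z from contour ellipse"""
    g=p["frame"].astype(int); m=((g.min(2)>lo)&(g.max(2)-g.min(2)<60)).astype(np.uint8)
    c,_=cv2.findContours(m,cv2.RETR_EXTERNAL,cv2.CHAIN_APPROX_NONE)
    u=proj(p,guess); out=[]
    for k in c:
        if len(k)<20: continue
        W=np.array([ray(p,q+0.0,z)[:2] for q in k[:,0].astype(float)])
        (cx,cy),rad=cv2.minEnclosingCircle(W.astype(np.float32)); 
        if np.hypot(cx-guess[0],cy-guess[1])<r: out.append((cx,cy,rad))
    return np.array(out)
E
python3 - <<'E'
from h import *
s=arm.observe(); print(s["position"],s["ee_rot"],s["width"],s["clock"])
p=arm.get_image("wrist"); save(p,"w1.png")
for d in arm.place_of("basket_middle",p): print(d["conf"],px(d["centre"]),ray(p,px(d["centre"]),0))
print(white_rim(p,(.504,-.244,.02),.05,.024).round(4))
E
```

```text
[ 0.50451745 -0.24411135  0.15292908] [ 3.09861496e+00  5.17758832e-01 -4.09118207e-04] 0.6011827572019958 3.35
0.91 [408.384 153.68 ] [ 0.55605978 -0.32384509  0.        ]
0.85 [400.512 213.72 ] [ 4.93387159e-01 -3.41619162e-01 -5.55111512e-17]
0.73 [216.704 229.48 ] [ 0.41109011 -0.158534    0.        ]
[[ 0.5099 -0.2467  0.0165]]
```

View pics/w1.png

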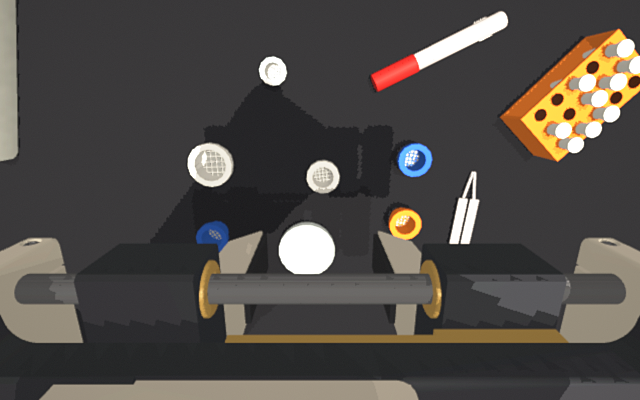

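Wrist view: the white middle basket is at (323,177). Neighbours are wide (210,164), blue (415,159), orange (405,222) and the dish (306,249). The fitted rim radius of 16.5 mm matches the expected 16 mm. I'll centre over it, go lower and re-measure.

Request:
carry_out:
  claw: [5.5,5.5,5.5,5.5,5.5,5.5]
  delta_pos:
    - [0.1,0.1,1.8]
    - [0.1,0.1,1.8]
    - [0.1,0.1,1.8]
    - [0.1,0.1,1.8]
    - [0,0,0]
    - [0,0,0]
  angular:
    - [0,0,0]
    - [0,0,0]
    - [0,0,0]
    - [0,0,0]
    - [0,0,0]
    - [0,0,0]

```text
clock: 4.05
position: [0.5089, -0.2478, 0.0813]
ee_rot: [3.099, 0.513, -0.001]
force: [-0.1, -0.2, 0.0]
width: 0.598
gripper_force: 0.0
```

```bash
cat > m.py <<'E'
from h import *
s=arm.observe(); M=R.from_rotvec(s["ee_rot"]).as_matrix(); print(s["position"].round(4) if hasattr(s["position"],"round") else s["position"])
p=arm.get_image("wrist")
o=white_rim(p,(.51,-.247,.02),.04,.024); print(o.round(4))
for q in o: print("tool xy mm",(M.T@(np.r_[q[:2],0]-np.array(s["position"])))[:2]*1e3)
t=arm.get_image("top"); print(white_rim(t,(.51,-.247,.02),.03,.024).round(4))
for d in arm.trace("carrier",t)[:2]:
    ys,xs=np.where(d["region"]); W=np.array([ray(t,q,.069)[:2] for q in zip(xs,ys)])
    print("carrier",d["conf"],[np.array(v).round(3) for v in cv2.minAreaRect((W*1000).astype(np.float32))])
E
python3 m.py
```

```text
[ 0.5089 -0.2478  0.0813]
[[ 0.5102 -0.2467  0.0169]]
tool xy mm [ 1.67590429 -0.63795569]
[]
carrier 0.58 [array([549.73, 173.54]), array([133.757,  91.095]), np.float64(2.582)]
```

Request:
carry_out:
  claw: [5.5,5.5,5.5,5.5,5.5,5.5,3.5,3.0,2.5,2.5,2.5,2.5,2.5]
  delta_pos:
    - [0.1,-0.05,1.5]
    - [0,0,2.0]
    - [0,0,2.0]
    - [0,0,1.2]
    - [0,0,0.4]
    - [0,0,0]
    - [0,0,0]
    - [0,0,0]
    - [0,0,0]
    - [0,0,0]
    - [0,0,0]
    - [0,0,0]
    - [0,0,0]
  angular:
    - [0,0,0]
    - [0,0,0]
    - [0,0,0]
    - [0,0,0]
    - [0,0,0]
    - [0,0,0]
    - [0,0,0]
    - [0,0,0]
    - [0,0,0]
    - [0,0,0]
    - [0,0,0]
    - [0,0,0]
    - [0,0,0]
  force: 12

```text
clock: 5.5
position: [0.5102, -0.2462, 0.01]
ee_rot: [3.099, 0.516, -0.0]
force: [0.5, -0.9, -0.0]
width: 0.271
gripper_force: 0.0
```

Run:
```python
from h import *
p=arm.get_image("wrist"); s=arm.get_image("scene")
a=p["frame"][120:320,180:460]; b=s["frame"][150:270,200:368]
a=cv2.resize(a,None,fx=1.7,fy=1.7); b=cv2.resize(b,(int(168*340/120),340),interpolation=cv2.INTER_CUBIC)
o=np.hstack([cv2.resize(a,(320,340)),b])[:,:,::-1]; cv2.imwrite("pics/g1.png",o); print(o.shape)
```

```text
(340, 796, 3)
```

View pics/g1.png

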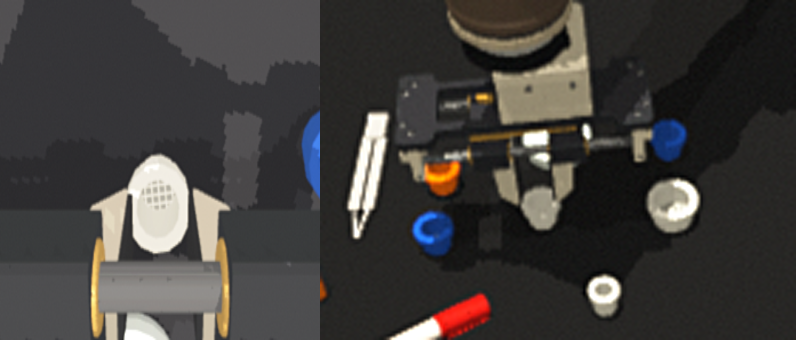

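Run:
```python
from h import *
p=arm.get_image("wrist"); save(p,"g2.png",(240,195,400,295),5)
s=arm.observe(); print(s["width"],s["gripper_force"])
M=R.from_rotvec(s["ee_rot"]).as_matrix();P=np.array(s["position"])
for nm,v in [("tcp",(0,0,0)),("y+12.5 z0",(0,.0125,0)),("y+12.5 gp",(0,.0125,-.019)),("y+16 z=.024",(0,.016,-.014)),("x+16 rim",(.016,0,-.014)),("x-16 rim",(-.016,0,-.014))]:
    print(nm,((proj(p,P+M@np.array(v))-[240,195])*5).round())
```

```text
0.2703900364404047 0.0
tcp [388. 183.]
y+12.5 z0 [492. 183.]
y+12.5 gp [502. 250.]
y+16 z=.024 [530. 231.]
x+16 rim [387.  96.]
x-16 rim [387. 360.]
```

View pics/g2.png

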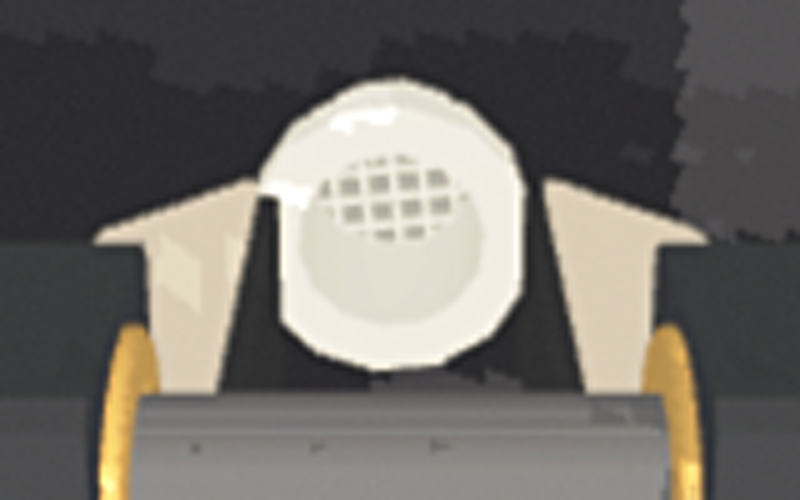

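The cut edges of the rim at (280,·) and (522,·) show that the pads sit above the rim, as they begin about 14 mm behind the tips. I'll open, go down about 5.5 mm and close again.

Request:
carry_out:
  claw: [5.0,5.0,5.0,5.0,5.0,5.0,5.0,3.0,2.8,2.8,2.8,2.8,2.8]
  delta_pos:
    - [0,0,0]
    - [0,0,0]
    - [0,0,0]
    - [0,0,0.3]
    - [0,0,0.25]
    - [0,0,0]
    - [0,0,0]
    - [0,0,0]
    - [0,0,0]
    - [0,0,0]
    - [0,0,0]
    - [0,0,0]
    - [0,0,0]
  angular:
    - [0,0,0]
    - [0,0,0]
    - [0,0,0]
    - [0,0,0]
    - [0,0,0]
    - [0,0,0]
    - [0,0,0]
    - [0,0,0]
    - [0,0,0]
    - [0,0,0]
    - [0,0,0]
    - [0,0,0]
    - [0,0,0]
  force: 12

```text
clock: 6.95
position: [0.5102, -0.2462, 0.0046]
ee_rot: [3.099, 0.516, 0.0]
force: [0.1, 0.2, -0.5]
width: 0.302
gripper_force: 0.0
```

Request:
carry_out:
  claw: [2.6,2.4,2.2,2.0,2.0,2.0]
  delta_pos:
    - [0,0,0]
    - [0,0,0]
    - [0,0,0]
    - [0,0,0]
    - [0,0,0]
    - [0,0,0]
  angular:
    - [0,0,0]
    - [0,0,0]
    - [0,0,0]
    - [0,0,0]
    - [0,0,0]
    - [0,0,0]
  force: 8

```text
clock: 7.55
position: [0.5102, -0.2462, 0.0045]
ee_rot: [3.099, 0.516, 0.0]
force: [-0.3, -0.1, -1.3]
width: 0.22
gripper_force: 0.0
```

Run:
```python
from h import *
s=arm.observe(); print(s["width"],s["gripper_force"])
p=arm.get_image("wrist"); save(p,"g3.png",(240,195,400,295),5)
```

```text
0.2198173530578595 0.0
```

View pics/g3.png

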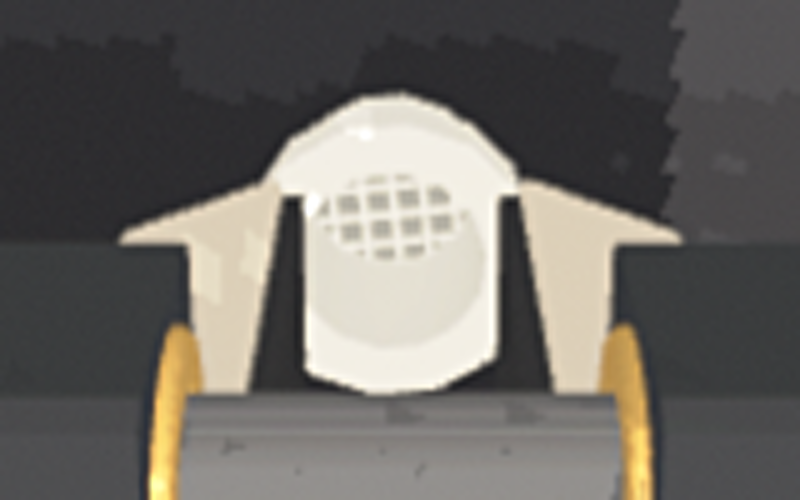

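Still no contact: the pads pass over the rim, so the real fingertips sit higher than the stated TCP suggests. I'll open and step lower, watching the force.

Request:
carry_out:
  claw: [4.4,4.4,4.4,4.4,4.4,4.4,4.4]
  delta_pos:
    - [0,0,0]
    - [0,0,0]
    - [0,0,0]
    - [0,0,0]
    - [0,0,0.15]
    - [0,0,0.15]
    - [0,0,0]
  angular:
    - [0,0,0]
    - [0,0,0]
    - [0,0,0]
    - [0,0,0]
    - [0,0,0]
    - [0,0,0]
    - [0,0,0]
  force: 12

```text
clock: 8.3
position: [0.51, -0.2461, 0.0013]
ee_rot: [-3.099, -0.516, 0.001]
force: [0.2, -0.5, 0.5]
width: 0.479
gripper_force: 0.0
```

Request:
carry_out:
  claw: [3.4,3.0,2.8,2.8,2.8,2.8]
  delta_pos:
    - [0,0,0]
    - [0,0,0]
    - [0,0,0]
    - [0,0,0]
    - [0,0,0]
    - [0,0,0]
  angular:
    - [0,0,0]
    - [0,0,0]
    - [0,0,0]
    - [0,0,0]
    - [0,0,0]
    - [0,0,0]

```text
clock: 8.9
position: [0.5102, -0.2462, 0.0016]
ee_rot: [3.099, 0.516, 0.0]
force: [0.6, -0.6, 1.2]
width: 0.304
gripper_force: 0.0
```

Run:
```python
from h import *
s=arm.observe(); P=np.array(s["position"]); M=R.from_rotvec(s["ee_rot"]).as_matrix()
p=arm.get_image("scene"); f=p["frame"].copy()
S=8; u=proj(p,P); x0,y0=int(u[0])-42,int(u[1])-40
f=cv2.resize(f[y0:y0+60,x0:x0+84],None,fx=S,fy=S,interpolation=cv2.INTER_CUBIC)
for z,c in [(0,(255,0,0)),(.0,(255,0,0)),(.024,(0,255,0)),(.05,(0,128,255))]:
    for yy in (-.045,.045):
        q=(proj(p,[*(P+M@[0,yy,0])[:2],z])-[x0,y0]+.5)*S; cv2.circle(f,tuple(int(v) for v in q),4,c,-1)
cv2.imwrite("pics/g4.png",f[:,:,::-1]); print(f.shape, s["width"])
```

```text
(480, 672, 3) 0.3040263175607779
```

View pics/g4.png

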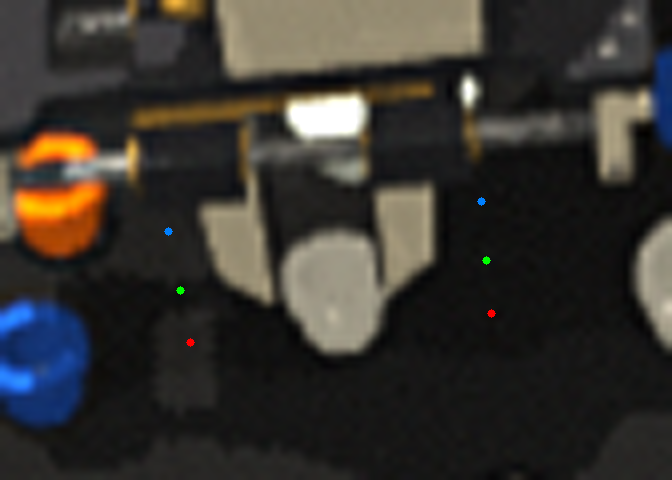

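The fingertips at (272,303) and (385,303) are at about rim-top height, roughly 21 mm above the nominal TCP. I'll open and go down a further 5 mm in two guarded steps.

Request:
carry_out:
  claw: [4.4,4.4,4.4,4.4,4.4,4.4,4.4]
  delta_pos:
    - [0,0,0]
    - [0,0,0]
    - [0,0,0]
    - [0,0,0]
    - [0,0,0.1]
    - [0,0,0.1]
    - [0,0,0]
  angular:
    - [0,0,0]
    - [0,0,0]
    - [0,0,0]
    - [0,0,0]
    - [0,0,0]
    - [0,0,0]
    - [0,0,0]
  force: 12

```text
clock: 9.65
position: [0.5101, -0.2462, -0.0007]
ee_rot: [-3.099, -0.516, 0.0]
force: [0.1, 0.3, 0.8]
width: 0.48
gripper_force: 0.0
```

No bench contact at z = -0.7 mm, so the tips really are higher.

Request:
carry_out:
  claw: [4.4,4.4,4.4,3.4,3.0,2.8,2.8,2.8,2.8]
  delta_pos:
    - [0,0,0.15]
    - [0,0,0.15]
    - [0,0,0]
    - [0,0,0]
    - [0,0,0]
    - [0,0,0]
    - [0,0,0]
    - [0,0,0]
    - [0,0,0]
  angular:
    - [0,0,0]
    - [0,0,0]
    - [0,0,0]
    - [0,0,0]
    - [0,0,0]
    - [0,0,0]
    - [0,0,0]
    - [0,0,0]
    - [0,0,0]
  force: 12

```text
clock: 10.55
position: [0.5102, -0.2462, -0.0035]
ee_rot: [3.099, 0.515, 0.0]
force: [0.5, 0.7, -0.4]
width: 0.33
gripper_force: 12.0
```

Contact at 12 N. Overlap with the rim may be small, so I'll regrip 2 mm lower.

Request:
carry_out:
  claw: [4.0,4.0,4.0,4.0,4.0,3.4,3.0,2.8,2.8,2.8,2.8]
  delta_pos:
    - [0,0,0]
    - [0,0,0]
    - [0,0,0.2]
    - [0,0,0]
    - [0,0,0]
    - [0,0,0]
    - [0,0,0]
    - [0,0,0]
    - [0,0,0]
    - [0,0,0]
    - [0,0,0]
  angular:
    - [0,0,0]
    - [0,0,0]
    - [0,0,0]
    - [0,0,0]
    - [0,0,0]
    - [0,0,0]
    - [0,0,0]
    - [0,0,0]
    - [0,0,0]
    - [0,0,0]
    - [0,0,0]
  force: 12

```text
clock: 11.65
position: [0.5102, -0.2462, -0.0055]
ee_rot: [3.099, 0.516, 0.0]
force: [0.6, 0.7, 0.3]
width: 0.337
gripper_force: 12.0
```

Request:
carry_out:
  claw: [2.8,2.8,2.8,2.8,2.8,2.8,2.8]
  delta_pos:
    - [0,0,-1]
    - [0,0,-2]
    - [0,0,-3]
    - [0,0,-3.5]
    - [0,0,-3.5]
    - [0,0,-2]
    - [0,0,0]
  angular:
    - [0,0,0]
    - [0,0,0]
    - [0,0,0]
    - [0,0,0]
    - [0,0,0]
    - [0,0,0]
    - [0,0,0]

```text
clock: 12.35
position: [0.5122, -0.2469, 0.1486]
ee_rot: [3.096, 0.515, 0.009]
force: [-0.1, -0.1, -0.3]
width: 0.336
gripper_force: 12.0
```

Run:
```python
from h import *
s=arm.observe(); P=np.array(s["position"]); M=R.from_rotvec(s["ee_rot"]).as_matrix()
print(P,s["width"],s["gripper_force"],s["clock"])
p=arm.get_image("wrist"); g=p["frame"].astype(int)
# basket blob in hand
m=((g.min(2)>120)&(g.max(2)-g.min(2)<30)).astype(np.uint8)
n,l,st,ce=cv2.connectedComponentsWithStats(m)
u=proj(p,P+M@[0,0,-.022]); print("expect",u)
for i in range(1,n):
    if st[i,4]>150 and np.hypot(*(ce[i]-u))<60: print(st[i],ce[i])
# carrier measurement from top
t=arm.get_image("top")
for lab,z in [("carrier_grip",.109),("empty_hole",.069),("carrier",.065)]:
    for d in arm.place_of(lab,t)[:2]: print(lab,round(d["conf"],2),ray(t,px(d["centre"]),z).round(4))
# how far to go: hover 
for d in arm.trace("carrier",t)[:1]:
    ys,xs=np.where(d["region"]); W=np.array([ray(t,q,.069)[:2] for q in zip(xs,ys)]); print([np.round(v,2) for v in cv2.minAreaRect((W*1000).astype(np.float32))])
```

```text
[ 0.51224547 -0.24690554  0.14857265] 0.3364092166625745 11.999972462654114 12.35
expect [317.26400326 247.3576982 ]
[ 289  220   62   55 2855] [318.66164623 249.16182137]
[ 255  284  131   28 2412] [318.55389718 293.41044776]
carrier_grip 0.81 [0.5536 0.1782 0.109 ]
carrier_grip 0.18 [0.4969 0.1401 0.109 ]
empty_hole 0.7 [0.5936 0.1931 0.069 ]
carrier 0.96 [0.5495 0.1761 0.065 ]
carrier 0.36 [0.5927 0.1958 0.065 ]
[array([550.29, 173.23]), array([131.89,  89.99]), np.float64(2.8)]
```

Basket held (12 N, blob at (319,249) in the wrist view). I'm going over the hole and turning so that the fingers lie along the free diagonal.

Request:
carry_out:
  claw: [2.8,2.8,2.8,2.8,2.8,2.8,2.8,2.8,2.8,2.8,2.8,2.8,2.8,2.8,2.8,2.8,2.8,2.8,2.8,2.8]
  delta_pos:
    - [0.7,-1.3,0]
    - [1.5,-2.6,0]
    - [1.6,-2.95,0]
    - [1.6,-2.95,0]
    - [1.6,-2.95,0]
    - [1.6,-2.95,0]
    - [1.6,-2.95,0]
    - [1.6,-2.95,0]
    - [1.6,-2.95,0]
    - [1.6,-2.95,0]
    - [1.6,-2.95,0]
    - [1.6,-2.95,0]
    - [1.6,-2.95,0]
    - [1.5,-2.6,0]
    - [0.5,-0.8,0]
    - [0,0,0]
    - [0,0,0]
    - [0,0,0]
    - [0,0,0]
    - [0,0,0]
  angular:
    - [0,0,0]
    - [0,0,0]
    - [0,0,0]
    - [0,0,0]
    - [0,0,0]
    - [0,0,0]
    - [0,0,0]
    - [0,0,0]
    - [0,0,0]
    - [0,0,0]
    - [0,0,0]
    - [0,0,0]
    - [0,0,0]
    - [0,0,0]
    - [0,0,-0.1]
    - [0,0,-0.1]
    - [0,0,-0.1]
    - [0,0,-0.1]
    - [0,0,-0.1]
    - [0,0,0]

```text
clock: 14.65
position: [0.5868, 0.2015, 0.1439]
ee_rot: [-2.873, -1.27, 0.002]
force: [0.0, 0.5, -0.5]
width: 0.336
gripper_force: 12.0
```

Run:
```python
from h import *
s=arm.observe(); P=np.array(s["position"]); M=R.from_rotvec(s["ee_rot"]).as_matrix()
print(P,M[:,:2].round(3),s["width"],s["gripper_force"])
p=arm.get_image("wrist"); save(p,"w5.png")
for lab,z in [("carrier_grip",.109),("empty_hole",.069),("carrier",.065),("basket_middle",.052)]:
    for d in arm.place_of(lab,p)[:6]: print(lab,round(d["conf"],2),px(d["centre"]).round(1),ray(p,px(d["centre"]),z).round(4))
```

```text
[0.58684322 0.20151211 0.14391002] [[ 0.673  0.739]
 [ 0.739 -0.673]
 [-0.001 -0.001]] 0.33616468706621083 11.99885979294777
empty_hole 0.68 [328.8 205.9] [0.5873 0.1892 0.069 ]
carrier 0.61 [319.9 235.9] [0.5627 0.1732 0.065 ]
basket_middle 0.68 [320.3 233.7] [0.5607 0.1704 0.052 ]
```

View pics/w5.png

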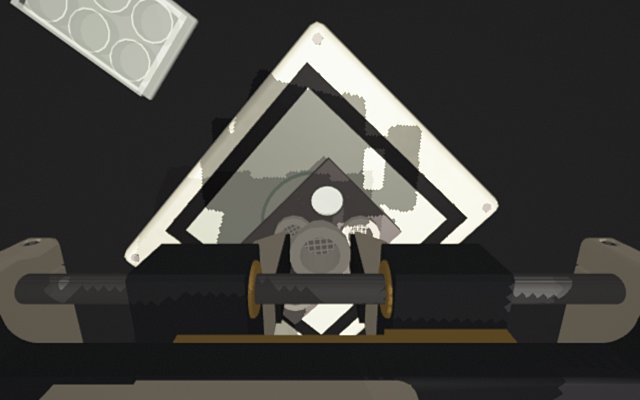

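Wrist view: the empty hole is the bright disc at (326,200). The held basket is at (320,248) with free deck around it. Next I'll compute the hole relative to the held basket, both through the same camera so that bias cancels.

```bash
cat > hole.py <<'E'
from h import *
s=arm.observe(); P=np.array(s["position"]); M=R.from_rotvec(s["ee_rot"]).as_matrix()
p=arm.get_image("wrist"); g=p["frame"].astype(int)
def tool(uv,zw):  # tool-frame xy mm of pixel at world height
    return (M.T@(ray(p,uv,zw)-P))[:2]*1e3
# held basket as seen after lifting: columns 289..351, foot-side edge at row 220
e=tool((320,220),P[2]+.007); c=tool((320,240),P[2]+.0295)
print("basket tool: x from foot edge",e[0]-12,"y",c[1], tool((320,230),P[2]+.007)[1])
m=(g.min(2)>190).astype(np.uint8); u=proj(p,(.588,.195,.069))
n,l,st,ce=cv2.connectedComponentsWithStats(m)
for i in range(1,n):
    if st[i,4]>150 and np.hypot(*(ce[i]-u))<40:
        k=cv2.findContours((l==i).astype(np.uint8),cv2.RETR_EXTERNAL,cv2.CHAIN_APPROX_NONE)[0][0][:,0]
        W=np.array([tool(q,.069) for q in k.astype(float)]); print(st[i],ce[i],"hole tool",(W.min(0)+W.max(0))/2,"size",np.ptp(W,axis=0), "world",ray(p,ce[i],.069))
print(P,"carrier yaw check tool x deg",np.degrees(np.arctan2(M[1,0],M[0,0])))
E
python3 hole.py
```

```text
basket tool: x from foot edge -2.6253733472387975 y 1.2307572882654554 1.2715644165421063
[310 187  31  27 653] [325.29096478 199.96630934] hole tool [-3.93586907  5.53778538] size [22.29785669 24.66042011] world [0.58920893 0.19409761 0.069     ]
[0.58754143 0.20077805 0.14438339] carrier yaw check tool x deg 47.449730457251604
```

Request:
carry_out:
  claw: [2.8,2.8,2.8,2.8,2.8,2.8,2.8]
  delta_pos:
    - [-0.15,0.2,0.5]
    - [-0.1,0.23,1.0]
    - [0,0,1.0]
    - [0,0,1.0]
    - [0,0,0.5]
    - [0,0,0]
    - [0,0,0]
  angular:
    - [0,0,0.01]
    - [0,0,0]
    - [0,0,0]
    - [0,0,0]
    - [0,0,0]
    - [0,0,0]
    - [0,0,0]

```text
clock: 15.65
position: [0.5893, 0.1959, 0.1045]
ee_rot: [-2.881, -1.252, 0.0]
force: [0.0, 0.2, 1.1]
width: 0.334
gripper_force: 12.0
```

```bash
python3 hole.py
python3 - <<'E'
from h import *
p=arm.get_image("wrist"); g=p["frame"].min(2)
u=proj(p,(.588,.195,.069)); c,r=int(u[0]),int(u[1]); print(u)
print("col profile rows",r-35,"..",r+45); 
for dc in (-6,0,6): print(g[r-35:r+45,c+dc].tolist())
print(np.linalg.norm([0])); print([ (rr,g[rr,c-30:c+32:1].tolist()) for rr in (r-8,)])
E
```

```text
basket tool: x from foot edge -2.6220931355048602 y 1.2481269946169302 1.2882287634212335
[302 198  36  25 695] [319.73093525 210.26330935] hole tool [0.92411715 1.02876512] size [17.72294839 24.60159746] world [0.59067999 0.19571319 0.069     ]
[0.58926249 0.19590722 0.10450467] carrier yaw check tool x deg 46.97484738325206
[317.48921401 213.5591671 ]
col profile rows 178 .. 258
[77, 79, 77, 66, 56, 56, 55, 55, 56, 56, 56, 55, 55, 54, 53, 54, 54, 54, 52, 48, 79, 157, 216, 214, 210, 210, 209, 209, 209, 209, 209, 207, 206, 208, 210, 211, 210, 210, 210, 210, 210, 211, 214, 190, 111, 86, 90, 91, 91, 94, 100, 104, 104, 104, 103, 104, 103, 103, 103, 103, 104, 101, 89, 71, 70, 70, 83, 99, 85, 70, 70, 72, 85, 100, 95, 91, 92, 93, 92, 92]
[77, 77, 71, 54, 54, 53, 54, 54, 55, 55, 55, 55, 54, 54, 54, 53, 53, 49, 53, 134, 216, 214, 210, 208, 209, 210, 209, 208, 209, 209, 209, 207, 206, 206, 207, 209, 211, 210, 211, 211, 213, 205, 163, 91, 87, 91, 92, 93, 91, 96, 105, 105, 103, 103, 103, 104, 103, 104, 104, 99, 90, 97, 74, 70, 70, 76, 95, 98, 73, 70, 72, 79, 97, 92, 71, 76, 89, 93, 91, 92]
[79, 78, 76, 69, 54, 54, 55, 55, 55, 54, 55, 55, 54, 53, 54, 54, 53, 49, 54, 133, 216, 214, 211, 209, 210, 208, 210, 209, 209, 209, 207, 207, 207, 207, 206, 206, 208, 208, 210, 211, 212, 203, 151, 90, 89, 91, 90, 92, 94, 101, 105, 104, 104, 104, 103, 103, 104, 103, 103, 99, 98, 82, 70, 69, 72, 86, 100, 83, 70, 70, 76, 90, 97, 79, 74, 80, 92, 92, 93, 91]
0.0
[(205, [54, 54, 54, 53, 54, 53, 54, 54, 53, 55, 53, 55, 54, 53, 53, 47, 67, 136, 200, 215, 212, 210, 210, 209, 209, 209, 209, 209, 209, 209, 208, 209, 209, 210, 209, 209, 209, 208, 210, 210, 209, 209, 209, 209, 210, 211, 213, 215, 180, 98, 50, 49, 54, 53, 53, 53, 53, 53, 53, 54, 53, 55])]
```

The foot edge (row 220) and the far edge of the hole (row 197) give centres within 0.3 mm of each other, so it's aligned. I'm lowering with the force watched.

Request:
carry_out:
  claw: [2.8,2.8,2.8,2.8,2.8,2.8,2.8]
  delta_pos:
    - [0,0,1.0]
    - [0,0,1.4]
    - [0,0,1.2]
    - [0,0,0.4]
    - [0,0,0.3]
    - [0,0,0.2]
    - [0,0,0]
  angular:
    - [0,0,0]
    - [0,0,0]
    - [0,0,0]
    - [0,0,0]
    - [0,0,0]
    - [0,0,0]
    - [0,0,0]

```text
clock: 16.45
position: [0.5893, 0.1958, 0.0595]
ee_rot: [-2.881, -1.252, -0.0]
force: [0.5, 0.3, -0.1]
width: 0.336
gripper_force: 12.0
```

Request:
carry_out:
  claw: [2.8,2.8,2.8,2.8,2.8]
  delta_pos:
    - [0,0,0.25]
    - [0,0,0.25]
    - [0,0,0.25]
    - [0,0,0.15]
    - [0,0,0]
  angular:
    - [0,0,0]
    - [0,0,0]
    - [0,0,0]
    - [0,0,0]
    - [0,0,0]

```text
clock: 16.95
position: [0.5891, 0.1956, 0.0503]
ee_rot: [2.881, 1.252, -0.001]
force: [-0.5, -0.1, -0.6]
width: 0.337
gripper_force: 12.0
```

The body is 13 mm into the hole with no resistance. Now I'll release and go up.

Request:
carry_out:
  claw: [3.6,4.2,4.2,4.2,4.2,4.2,4.2,4.2,4.2,4.2,4.2,4.2]
  delta_pos:
    - [0,0,0]
    - [0,0,0]
    - [0,0,0]
    - [0,0,0]
    - [0,0,-0.5]
    - [0,0,-1.5]
    - [0,0,-3]
    - [0,0,-3]
    - [0,0,-3]
    - [0,0,-1]
    - [0,0,0]
    - [0,0,0]
  angular:
    - [0,0,0]
    - [0,0,0]
    - [0,0,0]
    - [0,0,0]
    - [0,0,0]
    - [0,0,0]
    - [0,0,0]
    - [0,0,0]
    - [0,0,0]
    - [0,0,0]
    - [0,0,0]
    - [0,0,0]

```text
clock: 18.15
position: [0.5888, 0.1954, 0.17]
ee_rot: [2.881, 1.252, -0.001]
force: [-0.2, 0.4, -0.2]
width: 0.461
gripper_force: 0.0
```

Run:
```python
from h import *
s=arm.observe(); P=np.array(s["position"]); M=R.from_rotvec(s["ee_rot"]).as_matrix()
p=arm.get_image("wrist"); g=p["frame"].min(2)
w=p["frame"][130:300,220:420]; t=arm.get_image("scene"); sc=t["frame"][215:300,420:520]
o=np.hstack([cv2.resize(w,(400,340),interpolation=cv2.INTER_CUBIC),cv2.resize(sc,(400,340),interpolation=cv2.INTER_CUBIC)]); cv2.imwrite("pics/seat.png",o[:,:,::-1])
print(P)
for lab,z in [("carrier_grip",.109),("carrier",.065),("basket_middle",.052)]:
  for n,q in [("w",p),("s",t)]:
    for d in arm.place_of(lab,q)[:7]: print(n,lab,round(d["conf"],2),px(d["centre"]).round(1),ray(q,px(d["centre"]),z).round(4))
```

```text
[0.58882604 0.19541516 0.16998682]
w carrier_grip 0.87 [301.8 253.5] [0.5484 0.1717 0.109 ]
s carrier_grip 0.89 [471.3 239.7] [0.5487 0.1701 0.109 ]
s carrier_grip 0.18 [282.7 203.5] [ 0.5292 -0.2199  0.109 ]
w carrier 0.95 [304.8 233.4] [0.5482 0.1707 0.065 ]
s carrier 0.62 [469.3 252.6] [0.5462 0.1775 0.065 ]
s carrier 0.41 [462.6 270.2] [0.5927 0.1633 0.065 ]
w basket_middle 0.65 [317.7 183.5] [0.5879 0.1955 0.052 ]
s basket_middle 0.65 [243.6 235.7] [ 0.5887 -0.2967  0.052 ]
s basket_middle 0.62 [323.6 203.2] [ 0.4584 -0.1458  0.052 ]
s basket_middle 0.56 [475.6 275.1] [0.5898 0.1914 0.052 ]
s basket_middle 0.5 [243.9 214.6] [ 0.53   -0.3172  0.052 ]
```

View pics/seat.png

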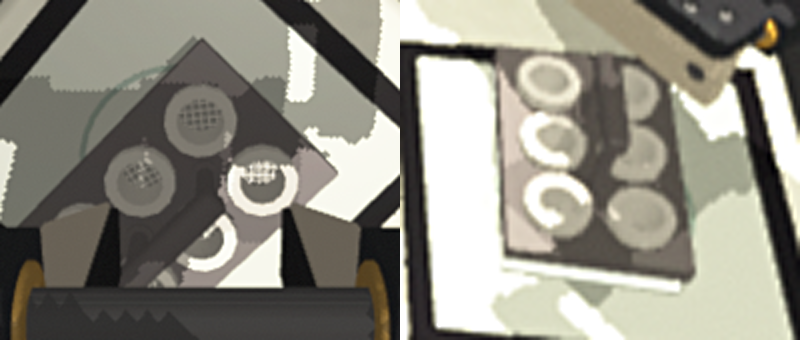

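The picture shows the new basket seated at crop (200,120) left and (643,217) right, with its rim like its neighbours'. Next I'll go over the handle and turn in line with it.

Request:
carry_out:
  claw: [4.2,4.2,4.2,4.2,4.2,4.2,4.2,4.2,4.2,4.2,4.2]
  delta_pos:
    - [-1.4,-0.45,0]
    - [-1.4,-0.45,0]
    - [-1.4,-0.4,0]
    - [0,0,0]
    - [0,0,0]
    - [0,0,0]
    - [0,0,0]
    - [0,0,0]
    - [0,0,0]
    - [0,0,0]
    - [0,0,0]
  angular:
    - [0,0,0]
    - [0,0,0]
    - [0,0,0]
    - [0,0,0.13]
    - [0,0,0.13]
    - [0,0,0.13]
    - [0,0,0.13]
    - [0,0,0.13]
    - [0,0,0.12]
    - [0,0,0]
    - [0,0,0]

```text
clock: 19.65
position: [0.551, 0.174, 0.1704]
ee_rot: [3.14, 0.084, -0.0]
force: [-0.5, 0.1, -0.3]
width: 0.457
gripper_force: 0.0
```

Run:
```python
from h import *
s=arm.observe(); P=np.array(s["position"]); M=R.from_rotvec(s["ee_rot"]).as_matrix()
print(P,np.degrees(np.arctan2(M[1,0],M[0,0])))
p=arm.get_image("wrist"); save(p,"h.png")
for lab,z in [("carrier_grip",.109),("carrier",.065)]:
    for d in arm.place_of(lab,p)[:2]: print(lab,round(d["conf"],2),px(d["centre"]).round(1),"tool mm",(M.T@(ray(p,px(d["centre"]),z)-P))[:2]*1e3)
# seated rims: bodies
for d in arm.trace("carrier",p)[:1]:
    r=d["region"].astype(np.uint8); ys,xs=np.where(r); print("carrier px",xs.min(),xs.max(),ys.min(),ys.max())
    for rr in range(ys.min()+2,min(ys.max(),240),4):
        c=np.where(r[rr])[0]; a=(M.T@(ray(p,(c[0],rr),.069)-P))*1e3; b=(M.T@(ray(p,(c[-1]+1,rr),.069)-P))*1e3; print(rr,a[:2].round(1),b[:2].round(1))
    for cc in range(xs.min()+8,xs.max()-6,12): 
        q=np.where(r[:,cc])[0][0]; print("top edge",(M.T@(ray(p,(cc,q),.069)-P))[:2]*1e3)
t=arm.get_image("top"); 
for d in arm.trace("carrier",t)[:1]:
    ys,xs=np.where(d["region"]); W=np.array([ray(t,q,.069)[:2] for q in zip(xs,ys)]); print([np.round(v,2) for v in cv2.minAreaRect((W*1000).astype(np.float32))])
```

```text
[0.55099582 0.17401011 0.17044354] 3.0665041061796288
carrier_grip 0.84 [319.9 205. ] tool mm [-2.61510829  1.42325642]
carrier 0.94 [320.4 189.9] tool mm [-2.35543766  1.92163891]
carrier px 269 373 113 256
115 [ 63.9 -40.4] [63.9 46. ]
119 [ 60.6 -41.4] [60.6 47. ]
123 [ 57.3 -41.6] [57.3 47.2]
127 [ 54.  -40.9] [54.  46.5]
131 [ 50.6 -41. ] [50.7 46.6]
135 [ 47.3 -41.1] [47.3 47.6]
139 [ 43.9 -41.3] [43.9 46.9]
143 [ 40.5 -41.4] [40.5 46.2]
147 [ 37.  -41.6] [37.1 46.4]
151 [ 33.6 -41.7] [33.6 46.5]
155 [ 30.1 -41. ] [30.1 46.7]
159 [ 26.6 -41.1] [26.6 46.8]
163 [ 23.1 -41.3] [23.1 46.1]
167 [ 19.5 -41.4] [19.6 46.3]
171 [ 16.  -41.6] [16.  46.4]
175 [ 12.4 -41.7] [12.4 46.6]
179 [  8.7 -41.9] [ 8.8 46.8]
183 [  5.1 -42. ] [ 5.1 46. ]
187 [  1.4 -41.3] [ 1.4 46.2]
191 [ -2.3 -41.4] [-2.3 46.3]
195 [ -6.  -41.6] [-6.  46.5]
199 [ -9.8 -41.7] [-9.7 46.7]
203 [-13.5 -41.9] [-13.5  45.9]
207 [-17.4 -42. ] [-17.3  46.1]
211 [-21.2 -42.2] [-21.2  46.3]
215 [-25.  -41.4] [-25.   46.4]
219 [-28.9 -41.6] [-28.9  46.6]
223 [-32.9 -41.7] [-32.8  45.8]
227 [-36.8 -41.9] [-36.8  46. ]
231 [-40.8 -42. ] [-40.8  45.2]
235 [-44.8 -36.6] [-44.8  39.8]
239 [-48.8 -36.7] [-48.8  39. ]
top edge [ 64.66899065 -34.53904591]
top edge [ 63.85837148 -24.4966937 ]
top edge [ 63.86283217 -14.42477346]
top edge [63.86729304 -4.35244804]
top edge [63.87175409  5.72028259]
top edge [63.87621532 15.79341847]
top edge [63.88067673 25.8669596 ]
top edge [64.70030695 35.91199938]
[array([529.98, 172.44]), array([93.17, 89.6 ]), np.float64(2.8)]
```

Request:
carry_out:
  claw: [4.2,4.2,4.2,4.2,4.2,4.2,4.2,4.2]
  delta_pos:
    - [-0.05,0.07,1.0]
    - [0,0,2.0]
    - [0,0,2.0]
    - [0,0,2.0]
    - [0,0,1.5]
    - [0,0,1.0]
    - [0,0,0.4]
    - [0,0,0]
  angular:
    - [0,0,0.007]
    - [0,0,0]
    - [0,0,0]
    - [0,0,0]
    - [0,0,0]
    - [0,0,0]
    - [0,0,0]
    - [0,0,0]

```text
clock: 20.75
position: [0.5504, 0.1731, 0.0711]
ee_rot: [3.141, 0.067, -0.001]
force: [-0.3, -0.3, 0.8]
width: 0.457
gripper_force: 0.0
```

Request:
carry_out:
  claw: [3.0,2.2,1.8,1.6,1.4,1.2,1.0,0.8,0.6,0.6,0.6,0.6]
  delta_pos:
    - [0,0,0]
    - [0,0,0]
    - [0,0,0]
    - [0,0,0]
    - [0,0,0]
    - [0,0,0]
    - [0,0,0]
    - [0,0,0]
    - [0,0,0]
    - [0,0,0]
    - [0,0,0]
    - [0,0,0]
  angular:
    - [0,0,0]
    - [0,0,0]
    - [0,0,0]
    - [0,0,0]
    - [0,0,0]
    - [0,0,0]
    - [0,0,0]
    - [0,0,0]
    - [0,0,0]
    - [0,0,0]
    - [0,0,0]
    - [0,0,0]
  force: 20

```text
clock: 21.95
position: [0.5506, 0.1732, 0.0716]
ee_rot: [3.141, 0.067, 0.0]
force: [-1.1, -0.2, 0.9]
width: 0.126
gripper_force: 20.0
```

Request:
carry_out:
  claw: [0.6,0.6,0.6,0.6,0.6,0.6,0.6,0.6]
  delta_pos:
    - [0,0,0]
    - [0,0,0]
    - [0,0,0]
    - [0,0,-0.2]
    - [0,0,-0.3]
    - [0,0,-0.3]
    - [0,0,-0.2]
    - [0,0,0]
  angular:
    - [0,0,0]
    - [0,0,0]
    - [0,0,0]
    - [0,0,0]
    - [0,0,0]
    - [0,0,0]
    - [0,0,0]
    - [0,0,0]
  force: 45

```text
clock: 22.75
position: [0.5508, 0.1732, 0.0819]
ee_rot: [-3.141, -0.067, -0.001]
force: [-0.5, 0.0, -1.8]
width: 0.122
gripper_force: 45.0
```

The load reads 1.8 N, matching a full carrier of about 194 g. I'm lifting the remaining 7 cm gently.

Request:
carry_out:
  claw: [0.6,0.6,0.6,0.6,0.6,0.6,0.6,0.6,0.6,0.6,0.6,0.6,0.6,0.6,0.6,0.6,0.6,0.6,0.6,0.6]
  delta_pos:
    - [0,0,-0.2]
    - [0,0,-0.4]
    - [0,0,-0.5]
    - [0,0,-0.5]
    - [0,0,-0.5]
    - [0,0,-0.5]
    - [0,0,-0.5]
    - [0,0,-0.5]
    - [0,0,-0.5]
    - [0,0,-0.5]
    - [0,0,-0.5]
    - [0,0,-0.5]
    - [0,0,-0.5]
    - [0,0,-0.4]
    - [0,0,-0.3]
    - [0,0,-0.1]
    - [0,0,0]
    - [0,0,0]
    - [0,0,0]
    - [0,0,0]
  angular:
    - [0,0,0]
    - [0,0,0]
    - [0,0,0]
    - [0,0,0]
    - [0,0,0]
    - [0,0,0]
    - [0,0,0]
    - [0,0,0]
    - [0,0,0]
    - [0,0,0]
    - [0,0,0]
    - [0,0,0]
    - [0,0,0]
    - [0,0,0]
    - [0,0,0]
    - [0,0,0]
    - [0,0,0]
    - [0,0,0]
    - [0,0,0]
    - [0,0,0]

```text
clock: 24.75
position: [0.5505, 0.1731, 0.1503]
ee_rot: [3.141, 0.067, -0.001]
force: [-0.4, -0.4, -1.8]
width: 0.125
gripper_force: 45.0
```

Run:
```python
from h import *
s=arm.observe(); print(s["position"],s["ee_rot"],s["width"],s["gripper_force"],s["force"],s["ft_torque"],s["clock"])
p=arm.get_image("scene"); P=np.array(s["position"]); c=np.array([.5501,.1732]); a=np.radians(2.6)
Rz=np.array([[np.cos(a),-np.sin(a)],[np.sin(a),np.cos(a)]])
for l,z in [("carrier_grip",.189),("carrier",.145)]:
    for d in arm.place_of(l,p)[:1]: print(l,d["conf"],ray(p,px(d["centre"]),z).round(4))
ds=arm.trace("carrier",p)[:1]
for d in ds:
    ys,xs=np.where(d["region"]); print("carrier px",xs.min(),xs.max(),ys.min(),ys.max())
print("deck corners expected",[proj(p,[*(c+Rz@np.array(v)),.149]).round(1) for v in [(.065,.044),(.065,-.044),(-.065,.044),(-.065,-.044)]])
# rim brightness at each expected rim centre ring vs deck, at rim-top height
w=arm.get_image("wrist")
for v in [(.039,.0195),(.039,-.0195),(0,.0195),(0,-.0195),(-.039,-.0195)]:
    X=c+Rz@np.array(v); u=proj(p,[*X,.156]); ring=[p["frame"][int(q[1]+.5),int(q[0]+.5)].min() for q in (proj(p,[X[0]+.014*np.cos(t),X[1]+.014*np.sin(t),.156]) for t in np.linspace(0,6.3,16))]
    print(v,u.round(),np.array(ring))
```

```text
[0.55050256 0.17310998 0.15032064] [ 3.14071759e+00  6.70415803e-02 -5.34410976e-04] 0.12505161567391768 44.998177886009216 [-0.40872388 -0.40176536 -1.81667006] [ 0.04339664 -0.03632953 -0.00840335] 24.75
carrier_grip 0.94 [0.5549 0.1725 0.189 ]
carrier 0.55 [0.5504 0.1761 0.145 ]
carrier px 451 506 201 262
deck corners expected [array([508. , 258.5]), array([456.5, 252. ]), array([498.6, 205.1]), array([452.8, 200.1])]
(0.039, 0.0195) [493. 243.] [195 193 201 195 172 171 203 156 186 186 202 202 199 199 195 195]
(0.039, -0.0195) [471. 240.] [255 255 238 195 203 171 166 137 183 182 199 255 255 255 255 255]
(0, 0.0195) [490. 226.] [144 142 140 141 128  86  82 124  91  93  69  64  60 140 169 144]
(0, -0.0195) [469. 224.] [143 146 147 143  77 123 121 144 119 143 255 255 255 255 143 143]
(-0.039, -0.0195) [467. 209.] [145 143 111 119 118 102 121 111 106 148 146 166 204 151 144 144]
```

```bash
python3 -c "
from cell import arm
print(arm.sign_off())"
```

```text
the job is handed in; nothing more can be done
None
```

The middle basket is seated in the empty hole, and the arm is holding the full carrier level about 7.9 cm above the plate; I handed it in at about 25 s of the 51 s allowed. The last check was by numbers only, because all 10 picture views were used. It matched a level carrier and confirmed the new basket's rim, but I did not check the other five rims as closely after the lift.

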